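Flip the turn sign and wedge it fast

ROBOT

A 7-joint arm with a two-finger parallel gripper is mounted at the origin on the work surface. World frame = base frame: x ahead of the robot, y to its left, z up, the work surface at z = 0. Lengths are in m, angles in rad, forces in N, time in s.
With the tool pointing down it reaches from about 0.4 to 0.85 m from the base axis. Payload 4.5 kg.
Tool frame: the origin (TCP) lies midway between the tips of the shut fingers; the grasp point (between the pads) lies 19 mm behind it; x points along the fingers, y is the direction in which the jaws open and shut, and the axes are right-handed (so a half turn about x gives the same grasp; the last joint's range is limited). The gripper opens to 88 mm and grips with 3 to 60 N. Pads are 18 mm wide; open, the fingers measure 123 mm over their backs; the gripper's body (75 mm by 187 mm) begins 45 mm behind the grasp point.
Start: joints at [1.19, 0.689, -0.195, 1.565, 0.157, 0.902, -0.215], TCP at [0.252, -0.572, 0.239] pointing down, gripper open.
Joint ranges: [-3.01, 3.01], [-0.46, 2.08], [-1.47, 1.51], [0.13, 2.56], [-1, 4.14], [0.04, 2.09], [-2.66, 2.66]. Speed limits (rad/s): [2.57, 2.57, 3.14, 3.14, 3.14, 3.14, 3.14].

INTERFACE

Orientations are given as a unit quaternion [x, y, z, w].
In Python, from plant import r gives the robot as it stands.
- The arm moves only by the tool arm_command, never from a script. Its argument "plan" is a list of rows, each a list of 5 numbers: the finger opening in m, from 0 to 0.0881, then the shift along the tool's x, y, z in m, then the turn about the tool's x in rad. In form: [[grip, dx, dy, dz, roll], ...]. A call has 1 to 12 rows; each row shifts and turns the commanded pose from where the row before left it, along the tool's axes as they then stand; what a row does not reach is not made up. A row lasts 1/8 s, in which the tool goes at most 62.5 mm and 10.7 degrees, less where a joint would pass 70% of its speed; a pose out of reach is approached as far as the arm can. A call is refused whole if a number of a shift passes 0.0625 or a number of a turn 0.188, either way. A call with a gripper value outside its range is refused whole. The fingers move at their own pace and stop on an object; "force" is the grip in N (left out, the last holds). Time passes only in rows, so rows that do not move let the fingers close. It gives the time, the measured TCP pose, the force and the opening at its end, in the units of the state.
- r.get_state(): the state, without advancing time (a new reading comes with each control period).
- r.snapshot(name): name is "scene" or "side" or "wrist"; returns (picture, depth): 420x560x3 uint8, red, green, blue; 420x560 float32, m along the optical axis (not along the pixel's ray), 0 where there is no reading.
- r.calibration(name): a dict with "fx", "fy", "cx", "cy" (pixels), "k1" (the pictures are not rectified: a ray, as slopes to the right and down, at radius r is drawn at 1 + k1 r^2 times it, then the intrinsics apply), "eye" and "orientation" of the camera in the world; the wrist camera has in their place "mount" (4x4, takes a point from camera to tool coordinates, whose origin is the TCP and whose axes are the tool frame's). Camera axes: x right, y down, z forward; pixel columns grow to the right and rows downward; lengths in m; the calibration is good to about 2 mm. A picture is of the moment at which its call begins: read the wrist's pose just before it. calibration takes no time and is no camera call.
- r.finish_job(): hands the job in, once; it reports no verdict.
The state is a dict: "clock": time; "q": joint angles; "qd": joint speeds; "joint_torque": joint torques, N m; "tool_pos": TCP position; "eef_rot": TCP orientation; "contact_force": force on the tool from outside, world axes, zero at the start; "moment": the same for the moment, N m; "opening": opening from 0.0 (shut) to 1.0 (fully open).
Only numpy, scipy, OpenCV 4.12 (cv2) and the standard library are available. Lean on these libraries where they do the work, as an engineer would, in place of code of your own. Each camera call takes 0.05 s, during which the arm holds its last target.

TASK

It is the green player's turn: spin the two-sided sign half a turn, so that its green face looks squarely at the robot instead of the red one. Then lay the yellow wedge flat on the shelf and push it, thin end first, from the robot's side under the right-hand half of the sign's lower edge (right as seen from the robot) until it jams tight, and let go. Leave the pawn, the glass bowl and the hedge strip as they are.

Things in the scene. Friction and masses are not known exactly. Their poses are not given: they have to be found in the camera images.
- stand: Fixed folded-aluminium stand of the sign. Origin on the sign's upright pivot axis at shelf level (z=0); x away from the robot, y left, z up, turned up to 0.25 rad from the world. Foot: disc of radius 24 mm round the pivot and a strip 48 mm wide, 3 mm thick, running 130 mm along +x to a 32 mm high lip outside the sign's sweep. A pin 18 mm thick carries the sign.
- sign (a joint): Turn of the sign about the upright pivot, rad, counter-clockwise from above. 0: red face (white bar) looks along the stand's -x, to the robot; pi: green face (white disc) does. Hard stops at 0 and pi: from its start near 0 it turns only counter-clockwise (right-hand end goes away from the robot first). Stays where left: friction 0.06 N m, no spring.
- sign_top (a point): Middle of the sign's top edge, on the pivot axis, 138.5 mm above the shelf; its x is square to the panel, out of the green face. Panel 200 mm wide, 120 high, 12 thick, pivot at mid-width and mid-thickness, lower edge 18.5 mm above the shelf, square to the stand's x at 0 and pi. Pinch the top edge across the 12 mm or push an end round; nothing stands in its 100 mm sweep.
- gap (a point): Fixed point where the wedge's centre line should go under the edge: on the shelf (z=0), below the sign's front face when at pi, 62 mm right of the pivot (stand coordinates -6, -62, 0 mm). Axes as the stand's; the wedge goes in along +x. Pushing here presses the sign on its stop at pi; under the left half it would turn the sign back.
- wedge: Loose yellow plastic wedge, about 60 g, lying flat: 100 mm long (x), 36 wide (y), flat underside, upright sides, sloping top 4 mm high at the thin nose (+x end) to 24 mm at the tail (-x end). Origin at the centre of the underside. It jams with the nose about 73 mm past the sign's front face and 27 mm of tail standing out; about 10 N of push makes it hold by friction.
- wedge_nose (a point): Middle of the wedge's thin end, on the underside, 50 mm along +x from its origin.
- wedge_tail (a point): Middle of the wedge's upright tail face (24 mm high, 36 wide), 50 mm along -x from its origin, 12 mm above the underside. With the wedge under the sign the panel stands right over it, so a tool at the tail must lean back towards the robot, fingertips forward (about 40 degrees).
- pawn: Loose white plastic pawn, 98 mm high, 58 mm across its foot; origin at the centre of its foot. Bystander.
- bowl: Loose blue glass bowl, 100 mm across, 45 mm high; origin at the centre of its underside. Bystander.
- hedge: Loose model hedge strip on a cork base, 160 mm long (x), 36 mm wide, about 55 mm high; origin at the centre of its underside. Bystander.
- clamp: Fixed black steel bench clamp, base 100 mm (x) by 150 mm (y), gripping a grey resin tower section that stands up to 137 mm above the shelf; its screw reaches 100 mm from the origin along its -y. Origin at the centre of its underside. Bystander.
Mind the look-alikes: they are no part of the job. Several things look just like the wedge: the one meant starts nearest to the robot's base.

How it is judged:
By the outcome, as a careful person would: the job done as asked, in the order asked, and still so for the second after the job is handed in, with the robot touching nothing.
It also fails if it takes over 72 s, if anything falls off the work surface, if the arm or the gripper's body presses on something with over 40 N, if the wrist force passes 120 N, or if a joint passes its speed limit or range.

## Working session

There is one attempt and no reset: what is moved stays moved. The work goes in short steps, Python scripts to look and compute and a tool call to move; the robot and the scene stay as the last step left them, time stands still between calls to the robot, and variables do not carry over. Pictures are saved under pics/ and viewed, and the job is handed in when it is done.

Besides the shell and the picture viewer there is one more tool, called after "Call:" in YAML: its name, and indented under it one key for each argument. arm_command: Moves the arm, as the interface text tells. Its arguments: {"type":"object","properties":{"plan":{"type":"array","items":{"type":"array","items":{"type":"number"}}},"force":{"type":"number"}},"required":["plan"]}

```bash
ls; mkdir -p pics
cat > h.py <<'E'
import numpy as np, cv2
from plant import r
from scipy.spatial.transform import Rotation as R
def snap(name,fn):
    s=r.get_state(); p,d=r.snapshot(name)
    cv2.imwrite('pics/'+fn+'.png',p[:,:,::-1]); np.savez('pics/'+fn+'.npz',p=p,d=d,pos=s['tool_pos'],rot=s['eef_rot']); return p,d,s
def campose(name,s=None):
    c=r.calibration(name)
    if name=='wrist':
        T=np.eye(4);T[:3,:3]=R.from_quat(s['eef_rot']).as_matrix();T[:3,3]=s['tool_pos'];return c,T@np.array(c['mount'])
    T=np.eye(4);o=np.array(c['orientation']);T[:3,:3]=o if o.shape==(3,3) else R.from_quat(o).as_matrix();T[:3,3]=c['eye'];return c,T
def rays(c,uv):
    uv=np.asarray(uv,float).reshape(-1,2)
    x=(uv-[c['cx'],c['cy']])/[c['fx'],c['fy']]
    y=x.copy()
    for _ in range(20): y=x/(1+c['k1']*(y**2).sum(1,keepdims=True))
    return np.c_[y,np.ones(len(y))]
def plane(c,T,uv,z):
    d=rays(c,uv)@T[:3,:3].T; return T[:3,3]+d*((z-T[2,3])/d[:,2])[:,None]
def pts(c,T,uv,depth):
    return T[:3,3]+(rays(c,uv)*np.asarray(depth).reshape(-1,1))@T[:3,:3].T
E
python3 - <<'E'
from h import *
for n in ['scene','side','wrist']:
    snap(n,n+'0'); print(n,r.calibration(n))
print(r.get_state())
E
```

```text
pics
scene {'fx': 507.76015925592225, 'fy': 507.76015925592225, 'cx': 274.8428060343119, 'cy': 210.08193931094976, 'k1': -0.001659812732057811, 'eye': array([ 1.15688302, -0.38894811,  0.94724865]), 'orientation': array([ 0.83322622,  0.43663281, -0.16227874, -0.29791185])}
side {'fx': 408.46276823325906, 'fy': 408.46276823325906, 'cx': 279.0363734643986, 'cy': 206.28140180079484, 'k1': 0.03422099701008682, 'eye': array([ 0.44297628, -0.64858291,  0.71078954]), 'orientation': array([ 0.90459192, -0.1194407 ,  0.04288611, -0.40694982])}
wrist {'fx': 334.3657405853149, 'fy': 334.3657405853149, 'cx': 285.038748012287, 'cy': 210.61739143415366, 'k1': -0.08356654860322339, 'mount': array([[ 1.04371133e-03, -3.24671060e-01,  9.45826418e-01,
        -1.46164787e-01],
       [ 9.99999450e-01,  2.43192696e-04, -1.02001076e-03,
         9.39771814e-04],
       [ 1.01149898e-04,  9.45826963e-01,  3.24671135e-01,
        -8.48625930e-02],
       [ 0.00000000e+00,  0.00000000e+00,  0.00000000e+00,
         1.00000000e+00]])}
{'clock': 0.15, 'q': array([ 1.18976601,  0.68971684, -0.19450757,  1.5660434 ,  0.15731584,
        0.90247535, -0.21510975]), 'qd': array([-9.52726369e-04, -2.17708618e-03,  8.31681176e-04, -2.07603349e-03,
       -3.27561068e-05,  5.83745514e-04,  1.92043521e-04]), 'joint_torque': array([-1.23557438e-03, -5.27863562e+01, -1.26826197e+00, -1.53586024e+01,
       -5.24301699e-02,  3.94725168e-03,  8.50915353e-05]), 'tool_pos': array([ 0.25167757, -0.57161157,  0.2381567 ]), 'eef_rot': array([-0.69181554, -0.14605337,  0.69207999, -0.14520663]), 'contact_force': array([ 0.26505322,  0.13965731, -0.61503614]), 'moment': array([ 0.01893229, -0.01948334,  0.01732468]), 'opening': 1.0011549452606994}
```

View pics/scene0.png

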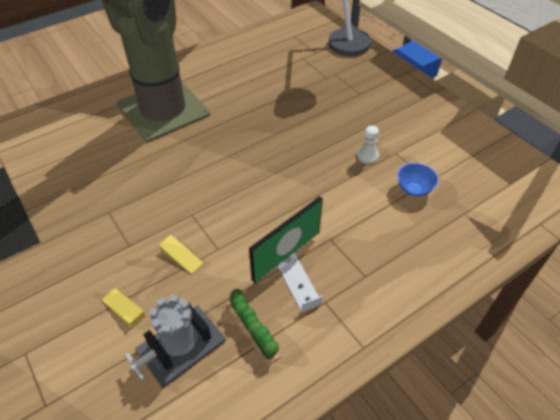

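View pics/side0.png

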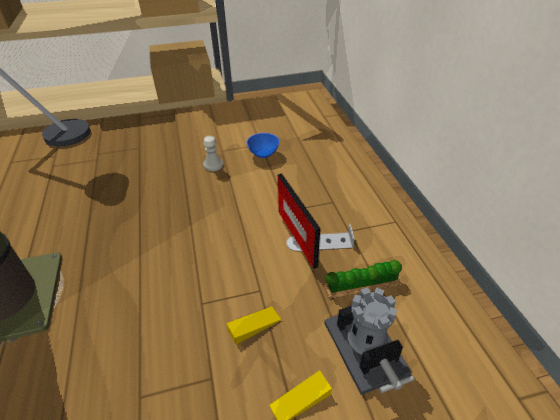

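View pics/wrist0.png

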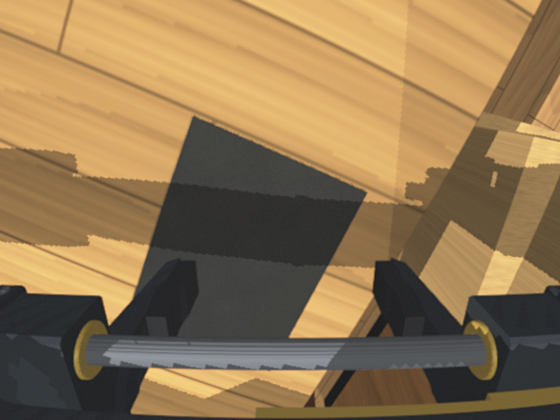

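The scene view shows the sign (290,240) with its green face toward the far camera, wedges at (181,255) and (123,307), the clamp at (175,340) and the hedge at (253,325). The pawn and bowl are on the other side. The side view shows the red face toward the robot. Next I'll measure positions.

```bash
cat > meas.py <<'E'
from h import *
import sys
def load(fn):
    z=np.load('pics/'+fn+'.npz'); return z['p'],z['d'],dict(tool_pos=z['pos'],eef_rot=z['rot'])
def comps(mask,minA=40):
    n,l,st,ce=cv2.connectedComponentsWithStats(mask.astype(np.uint8),connectivity=8)
    return [(l==i) for i in range(1,n) if st[i,4]>=minA]
def pc(name,fn,mask):
    p,d,s=load(fn);c,T=campose(name,s); m=mask&(d>0); v,u=np.nonzero(m); return pts(c,T,np.c_[u,v],d[m])
def masks(p):
    h=cv2.cvtColor(p,cv2.COLOR_RGB2HSV).astype(int);H,S,V=h[...,0],h[...,1],h[...,2]
    return dict(yellow=(H>=25)&(H<=33)&(S>200)&(V>90), red=((H<6)|(H>174))&(S>150), green=(H>40)&(H<90)&(S>150), blue=(H>105)&(H<130)&(S>150))
E
python3 - <<'E'
from meas import *
for n in ['scene','side']:
    p,d,s=load(n+'0'); M=masks(p)
    for k,m in M.items():
        for q in comps(m):
            P=pc(n,n+'0',q)
            if len(P)<20: continue
            v,u=np.nonzero(q)
            print(n,k,len(u),(int(u.mean()),int(v.mean())),'mean',P.mean(0).round(3),'lo',np.percentile(P,2,axis=0).round(3),'hi',np.percentile(P,98,axis=0).round(3))
E
```

```text
scene blue 782 (419, 57) mean [-0.226  1.398 -0.49 ] lo [-0.335  1.322 -0.563] hi [-0.154  1.465 -0.471]
scene blue 855 (416, 179) mean [0.638 0.384 0.021] lo [0.602 0.326 0.001] hi [0.687 0.415 0.043]
side yellow 992 (252, 323) mean [ 0.49  -0.204  0.012] lo [ 0.446 -0.228  0.001] hi [ 0.541 -0.175  0.023]
side yellow 1512 (301, 397) mean [ 0.542 -0.362  0.012] lo [ 0.493 -0.384  0.001] hi [ 0.588 -0.336  0.023]
side red 1122 (296, 221) mean [ 0.633 -0.021  0.082] lo [ 0.618 -0.106  0.022] hi [0.645 0.081 0.134]
side green 1378 (363, 276) mean [ 0.733 -0.172  0.039] lo [ 0.66  -0.181  0.014] hi [ 0.807 -0.155  0.053]
side blue 573 (262, 144) mean [0.646 0.385 0.027] lo [0.602 0.328 0.005] hi [0.688 0.421 0.044]
```

Run:
```python
from meas import *
p,d,s=load('side0');M=masks(p)
q=[q for q in comps(M['red'],300)][0]
P=pc('side','side0',q)
P=P[(P[:,2]>0.02)&(P[:,2]<0.137)]
A=np.c_[P[:,1],np.ones(len(P))]
for _ in range(5):
    co=np.linalg.lstsq(A,P[:,0],rcond=None)[0];re=P[:,0]-A@co;k=abs(re)<0.004
    P,A=P[k],A[k]
print('x=a*y+b',co,len(P),re.std(),'ymin max',P[:,1].min(),P[:,1].max())
th=np.arctan(-co[0]); print('normal yaw',th)   # normal of face dir (1,-a)
# top edge via ray-plane z=.1385 : corner pixels
p3=cv2.resize(p[160:290,240:420],None,fx=4.4,fy=4.4,interpolation=cv2.INTER_CUBIC);cv2.imwrite('pics/side0z.png',p3[:,:,::-1])
p,d,s=load('scene0')
p3=cv2.resize(p[190:390,90:340],None,fx=3.,fy=3.,interpolation=cv2.INTER_CUBIC);cv2.imwrite('pics/scene0z.png',p3[:,:,::-1])
p,d,s=load('side0')
p3=cv2.resize(p[290:420,200:420],None,fx=3.5,fy=3.5,interpolation=cv2.INTER_CUBIC);cv2.imwrite('pics/side0w.png',p3[:,:,::-1])
```

```text
x=a*y+b [-0.14088785  0.62968762] 1110 0.0004824231171400464 ymin max -0.10970318048836514 0.08584858583336952
normal yaw 0.13996661631044002
```

View pics/side0z.png

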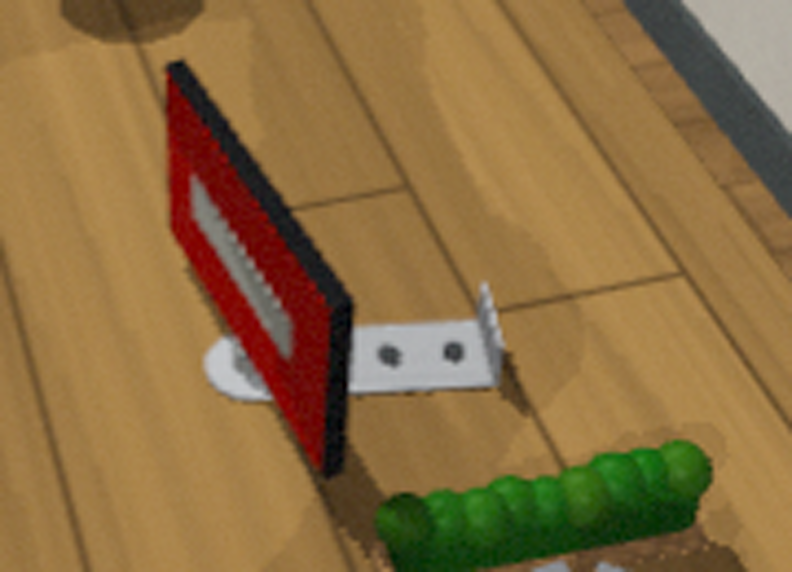

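View pics/scene0z.png

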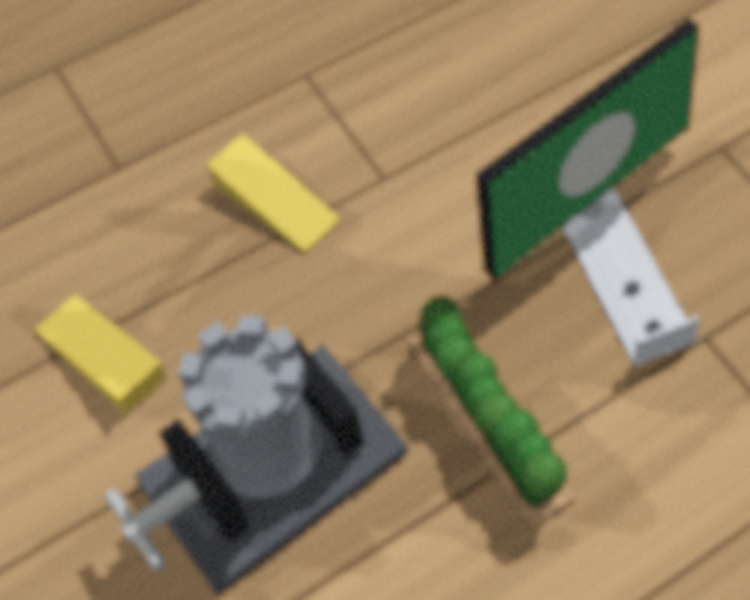

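View pics/side0w.png

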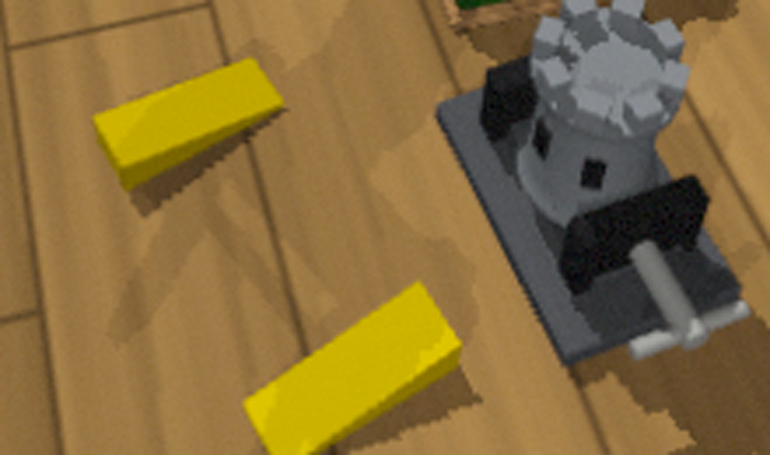

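Run:
```python
from meas import *
print(R.from_quat(r.get_state()['eef_rot']).as_matrix().round(4))
c,T=campose('side'); f=lambda a,z:plane(c,T,np.array(a)/4.4+[240,160],z)[:,:2]
print('side strip',f([[353,392],[500,385],[352,326],[470,320]],.003).round(4))
print('side sign top corners', f([[168,72],[330,305],[350,298],[182,62]],.1385).round(4))
c,T=campose('scene'); g=lambda a,z:plane(c,T,np.array(a)/3+[90,190],z)[:,:2]
print('scene strip',g([[572,235],[636,358],[622,198],[685,318]],.003).round(4))
print('scene sign top corners', g([[488,182],[694,30],[480,174],[688,22]],.1385).round(4))
# wedges
p,d,s=load('side0')
for q in comps(masks(p)['yellow'],300):
    P=pc('side','side0',q)
    A=np.c_[P[:,:2],np.ones(len(P))]
    k=P[:,2]>0.004
    for _ in range(8):
        co=np.linalg.lstsq(A[k],P[k,2],rcond=None)[0]; re=P[:,2]-A@co; k=abs(re)<0.0015
    print('wedge top slope',co,k.sum(),'yaw',np.arctan2(-co[1],-co[0]), 'slopemag',np.hypot(co[0],co[1]))
    top=P[k]; yaw=np.arctan2(-co[1],-co[0])
    e=np.array([np.cos(yaw),np.sin(yaw)]);n=np.array([-e[1],e[0]])
    a=top[:,:2]@e;b=top[:,:2]@n
    print(a.min(),a.max(),b.min(),b.max(), 'centre',((a.min()+a.max())/2*e+(b.min()+b.max())/2*n).round(4))
    print('minrect', cv2.minAreaRect(top[:,:2].astype(np.float32)))
```

```text
[[-6.000e-04  4.031e-01 -9.152e-01]
 [ 1.100e-03 -9.152e-01 -4.031e-01]
 [-1.000e+00 -1.200e-03  1.000e-04]]
side strip [[ 6.836e-01 -4.680e-02]
 [ 7.598e-01 -6.280e-02]
 [ 6.988e-01 -5.000e-04]
 [ 7.625e-01 -1.350e-02]]
side sign top corners [[ 0.6174  0.0765]
 [ 0.6446 -0.1095]
 [ 0.6547 -0.1077]
 [ 0.6266  0.0828]]
scene strip [[ 0.651  -0.0378]
 [ 0.7592 -0.0592]
 [ 0.6455  0.0117]
 [ 0.7535 -0.0121]]
scene sign top corners [[ 0.6592 -0.1095]
 [ 0.6328  0.0794]
 [ 0.6509 -0.1103]
 [ 0.6245  0.0805]]
wedge top slope [-0.19072006 -0.06196083  0.09501718] 668 yaw 0.3141219131617129 slopemag 0.20053250740496575
0.3577627828882318 0.45921335086215903 -0.3625203557841455 -0.3229138557267087 centre [ 0.4944 -0.1997]
minrect ((0.4946884512901306, -0.19954681396484375), (0.1010419949889183, 0.03756821155548096), 15.203619956970215)
wedge top slope [ 0.18720067  0.04904897 -0.07054506] 1054 yaw -2.8853401595483974 slopemag 0.1935197427931505
-0.4815390355421403 -0.3803003673849177 0.4673199730539294 0.5049265126944178 centre [ 0.5401 -0.361 ]
minrect ((0.5400694608688354, -0.36102521419525146), (0.10125310719013214, 0.03757114335894585), 14.74070930480957)
```

Call:
arm_command:
  plan:
    - [0.06,0,-0.0324,-0.0525,0]
    - [0.06,0,-0.0324,-0.0525,0]
    - [0.06,0,-0.0324,-0.0525,0]
    - [0.06,0,-0.0324,-0.0525,0]
    - [0.06,0,-0.0324,-0.0525,0]
    - [0.06,0,-0.0324,-0.0525,0]
    - [0.06,0,-0.0324,-0.0525,0]
    - [0.06,0,-0.0324,-0.0525,0]
    - [0.06,0,-0.0324,-0.0525,0]
    - [0.06,0,-0.0324,-0.0525,0]
    - [0.06,0,-0.0324,-0.0525,0]
  force: 30

```text
clock: 1.52
tool_pos: [0.6376, -0.0115, 0.2385]
eef_rot: [-0.692, -0.145, 0.692, -0.146]
contact_force: [0.5, -0.9, -0.0]
opening: 0.682
```

Call:
arm_command:
  plan:
    - [0.06,0,0,0,-0.185]
    - [0.06,0,0,0,-0.185]
    - [0.06,0,0,0,-0.185]
    - [0.06,0,0,0,-0.185]
    - [0.06,0,0,0,-0.185]
    - [0.06,0,0,0,-0.185]
    - [0.06,0,0,0,-0.185]

```text
clock: 2.4
tool_pos: [0.6365, -0.0132, 0.2383]
eef_rot: [0.462, 0.535, -0.463, 0.535]
contact_force: [-0.8, -0.2, 0.4]
opening: 0.682
```

Run:
```python
from meas import *
p,d,s=snap('wrist','w1'); print(s['clock'],s['q'].round(3),s['tool_pos'].round(4),R.from_quat(s['eef_rot']).as_matrix().round(3))
```

```text
2.4 [ 0.208  0.738 -0.489  1.518  0.389  0.985 -0.245] [ 0.6365 -0.0132  0.2383] [[-0.001  0.99   0.145]
 [-0.     0.145 -0.99 ]
 [-1.    -0.001  0.   ]]
```

View pics/w1.png

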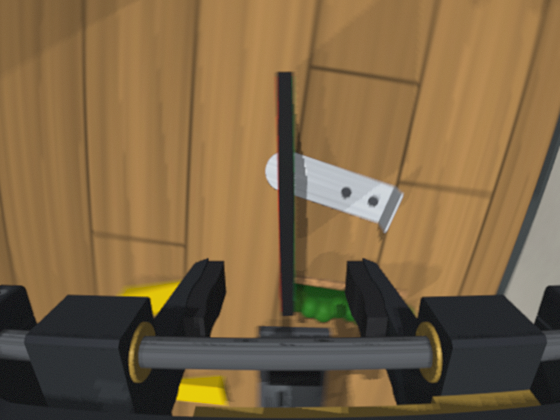

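Run:
```python
from meas import *
p,d,s=load('w1');c,T=campose('wrist',s)
A=plane(c,T,[[277.5,72],[292,72],[281,316],[293,316]],.1385)[:,:2];print(A.round(4),A.mean(0))
A=plane(c,T,[[305,155],[400,188],[296,189],[380,221]],.003)[:,:2];print(A.round(4)); 
v=A[1]-A[0];print(np.arctan2(v[1],v[0]));v=A[3]-A[2];print(np.arctan2(v[1],v[0]))
g=cv2.cvtColor(p,cv2.COLOR_RGB2GRAY); print(g[80,265:310].tolist()); print(g[250,265:310].tolist())
```

```text
[[ 0.6169  0.0858]
 [ 0.6268  0.0873]
 [ 0.6473 -0.1109]
 [ 0.6577 -0.1094]] [ 0.63716072 -0.0118165 ]
[[ 0.6561  0.0105]
 [ 0.7745 -0.0114]
 [ 0.6521 -0.0308]
 [ 0.7604 -0.0558]]
-0.18258625652328592
-0.2269180620684486
[140, 142, 139, 138, 139, 138, 137, 137, 131, 119, 112, 93, 76, 54, 41, 38, 41, 41, 40, 40, 40, 40, 38, 38, 37, 41, 60, 79, 94, 108, 119, 125, 125, 125, 122, 121, 122, 121, 115, 109, 99, 86, 82, 84, 90]
[142, 141, 142, 141, 140, 138, 136, 135, 135, 133, 133, 133, 131, 117, 89, 51, 33, 34, 36, 39, 37, 36, 38, 37, 39, 37, 36, 37, 54, 74, 84, 83, 80, 81, 81, 81, 82, 83, 82, 83, 91, 102, 115, 123, 127]
```

Call:
arm_command:
  plan:
    - [0.06,0.043,0.0005,-0.0014,0]
    - [0.06,0.043,0,0,0]
    - [0.06,0.042,0,0,0]
    - [0.0,0,0,0,0]
    - [0.0,0,0,0,0]
    - [0.0,0,0,0,0]
    - [0.0,0,0,0,0]
    - [0.0,0,0,0,0]
  force: 25

```text
clock: 3.45
tool_pos: [0.6372, -0.0117, 0.1115]
eef_rot: [0.464, 0.533, -0.464, 0.534]
contact_force: [-9.5, -0.2, 7.6]
opening: 0.135
```

Call:
arm_command:
  plan:
    - [0,0,0,0,-0.1]
    - [0,0,0,0,-0.18]
    - [0,0,0,0,-0.18]
    - [0,0,0,0,-0.18]
    - [0,0,0,0,-0.18]

```text
clock: 4.08
tool_pos: [0.6375, -0.0115, 0.1115]
eef_rot: [0.211, 0.674, -0.211, 0.675]
contact_force: [-0.2, 1.9, 1.5]
opening: 0.132
```

```bash
cat > st.py <<'E'
from h import *
s=r.get_state();M=R.from_quat(s['eef_rot']).as_matrix()
print(round(s['clock'],2),'q',s['q'].round(3),'pos',s['tool_pos'].round(4),'ytool yaw',np.arctan2(M[1,1],M[0,1]).round(3),'xt',M[:,0].round(3),'F',s['contact_force'].round(1),'open',round(s['opening']*88.1,1))
E
python3 st.py
```

```text
4.08 q [ 0.276  0.933 -0.631  1.613  0.697  0.831  0.317] pos [ 0.6375 -0.0115  0.1115] ytool yaw 0.964 xt [ 0.001  0.    -1.   ] F [-0.2  1.9  1.5] open 11.7
```

Call:
arm_command:
  plan:
    - [0,0,0,0,-0.18]
    - [0,0,0,0,-0.18]
    - [0,0,0,0,-0.18]
    - [0,0,0,0,-0.18]
    - [0,0,0,0,-0.18]
    - [0,0,0,0,-0.18]
    - [0,0,0,0,-0.18]

```text
clock: 4.95
tool_pos: [0.6375, -0.0105, 0.1115]
eef_rot: [-0.227, 0.669, 0.228, 0.67]
contact_force: [-1.0, 2.2, 1.9]
opening: 0.133
```

```bash
python3 st.py
```

```text
4.95 q [ 0.402  1.023 -0.92   1.606  0.934  1.004  1.4  ] pos [ 0.6375 -0.0105  0.1115] ytool yaw 2.225 xt [ 0.001  0.002 -1.   ] F [-1.   2.2  1.9] open 11.7
```

Call:
arm_command:
  plan:
    - [0,0,0,0,-0.18]
    - [0,0,0,0,-0.18]
    - [0,0,0,0,-0.16]
    - [0,0,0,0,-0.1]
    - [0,0,0,0,-0.1]
    - [0,0,0,0,-0.06]

```text
clock: 5.7
tool_pos: [0.637, -0.0103, 0.1115]
eef_rot: [-0.463, 0.534, 0.464, 0.535]
contact_force: [-1.4, 1.6, 3.0]
opening: 0.14
```

Run:
```python
import st
from meas import *
print(r.get_state()['moment'])
snap('side','side1')
```

```text
5.7 q [ 0.454  1.083 -1.065  1.604  1.037  1.11   2.107] pos [ 0.637  -0.0103  0.1115] ytool yaw 3.0 xt [ 0.     0.002 -1.   ] F [-1.4  1.6  3. ] open 12.3
[ 0.25711279  0.30612546 -0.59334198]
```

View pics/side1.png

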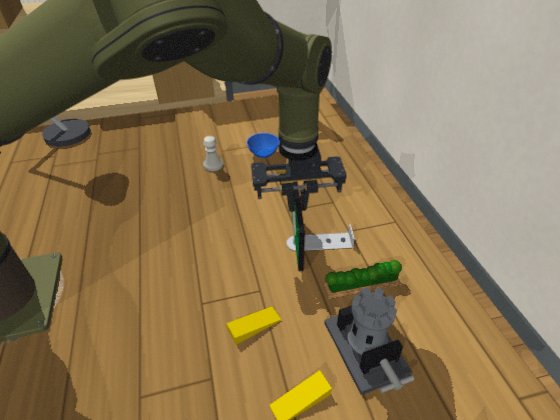

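Call:
arm_command:
  plan:
    - [0,0,0,0,0.06]
    - [0.05,0,0,0,0]
    - [0.06,0,0,0,0]
    - [0.06,0,0,0,0]
    - [0.06,-0.04,0,0,0]
    - [0.06,-0.06,0,0,0]
    - [0.06,-0.04,0,0,0.15]

```text
clock: 6.62
tool_pos: [0.6376, -0.0112, 0.2531]
eef_rot: [-0.404, 0.58, 0.404, 0.581]
contact_force: [0.4, -0.0, -0.1]
opening: 0.682
```

Run:
```python
import st
from meas import *
snap('side','side2'); snap('wrist','w2'); 
p,d,s=load('side2');q=max(comps(masks(p)['green'][:, :340],100),key=lambda m:m.sum())
print(q.sum())
```

```text
6.62 q [ 0.473  0.903 -1.126  1.485  0.832  1.281  2.042] pos [ 0.6376 -0.0112  0.2531] ytool yaw 2.786 xt [ 0.002  0.001 -1.   ] F [ 0.4 -0.  -0.1] open 60.1
234
```

View pics/side2.png

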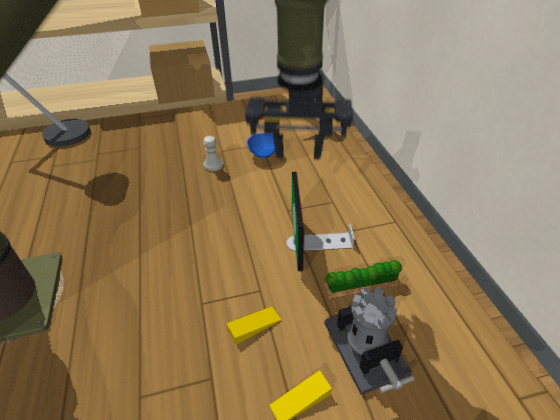

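View pics/w2.png

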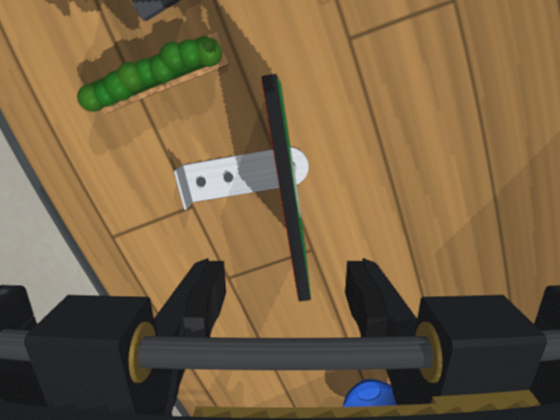

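Run:
```python
from meas import *
p,d,s=load('w2');c,T=campose('wrist',s)
A=plane(c,T,[[263.5,76.5],[276.5,75],[298,300],[309.5,299]],.1385)[:,:2];print(A.round(4),A.mean(0))
v=(A[0]+A[1]-A[2]-A[3]);print('normal yaw',np.arctan2(v[1],v[0])+np.pi/2)
A=plane(c,T,[[181,168],[270,154],[191,203],[275,188]],.003)[:,:2];print(A.round(4)); 
for i,j in((0,1),(2,3)):
  v=A[i]-A[j];print(np.arctan2(v[1],v[0]))
```

```text
[[ 0.6208 -0.109 ]
 [ 0.6113 -0.1065]
 [ 0.6634  0.0833]
 [ 0.653   0.0861]] [ 0.63711202 -0.01152709]
normal yaw -0.21564352770952944
[[ 0.7614 -0.0568]
 [ 0.6525 -0.0337]
 [ 0.7696 -0.0115]
 [ 0.6623  0.008 ]]
-0.2097678250635759
-0.1795224751464204
```

Call:
arm_command:
  plan:
    - [0.06,0,0.019,-0.0492,0]
    - [0.06,0,0.019,-0.0492,0]
    - [0.06,0,0.019,-0.0492,0]
    - [0.06,0,0.019,-0.0492,0]
    - [0.06,0,0.019,-0.0492,0]
    - [0.06,0.01,0,0,0.187]
    - [0.06,0.01,0,0,0.187]
    - [0.06,0.01,0,0,0.187]
    - [0.06,0.01,0,0,0.187]
    - [0.06,0.01,0,0,0.187]
    - [0.06,0,0,0,0]

```text
clock: 8.1
tool_pos: [0.462, -0.2098, 0.1997]
eef_rot: [-0.101, 0.701, 0.101, 0.699]
contact_force: [0.7, -0.1, 0.2]
opening: 0.682
```

Run:
```python
import st
from meas import *
snap('wrist','w3')
p,d,s=load('w3');c,T=campose('wrist',s)
m=masks(p)['yellow']
for q in comps(m,300):
    v,u=np.nonzero(q);print(len(u),u.mean(),v.mean())
```

```text
8.1 q [ 0.884  0.747 -0.937  1.935  0.789  0.883  1.385] pos [ 0.462  -0.2098  0.1997] ytool yaw 1.857 xt [-0.003 -0.    -1.   ] F [ 0.7 -0.1  0.2] open 60.1
3294 130.84517304189436 214.07953855494839
2952 284.9918699186992 209.90514905149053
```

View pics/w3.png

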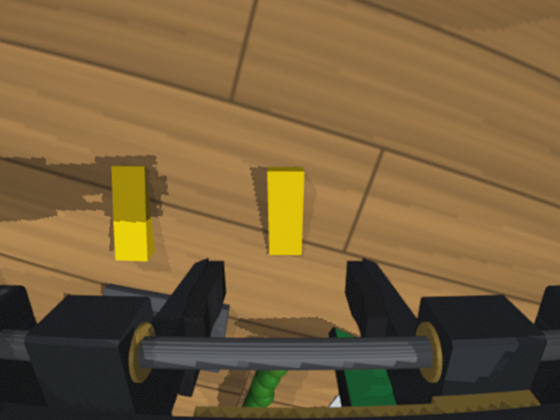

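Run:
```python
from meas import *
p,d,s=load('w3');c,T=campose('wrist',s)
q=comps(masks(p)['yellow'],300)[1]
cn=cv2.approxPolyDP(max(cv2.findContours(q.astype(np.uint8),0,2)[0],key=cv2.contourArea),5,True)[:,0];print(cn.tolist())
P=pc('wrist','w3',cv2.erode(q.astype(np.uint8),np.ones((3,3)))>0);print(np.percentile(P,[2,50,98],axis=0).round(4))
t=plane(c,T,[[267,171],[304,171]],.024)[:,:2];n=plane(c,T,[[302,254.5],[270,254.5]],.004)[:,:2]
a,b=t.mean(0),n.mean(0);print(t,n,'tail',a,'nose',b,'yaw',np.arctan2(*(b-a)[::-1]),'len',np.linalg.norm(b-a),'c',(a+b)/2)
M=R.from_quat(s['eef_rot']).as_matrix()
e=(b-a)/np.linalg.norm(b-a); g=(a+b)/2-0.033*e
print('delta tool',M.T@(np.r_[g,.005]-s['tool_pos']))
```

```text
[[269, 168], [270, 253], [299, 254], [302, 168]]
[[ 0.4458 -0.2256  0.0046]
 [ 0.488  -0.2023  0.0155]
 [ 0.5395 -0.1779  0.0241]]
[[ 0.45199472 -0.23175423]
 [ 0.4417725  -0.19698508]] [[ 0.53783416 -0.16800494]
 [ 0.54804482 -0.20280115]] tail [ 0.44688361 -0.21436966] nose [ 0.54293949 -0.18540305] yaw 0.292887375073914 len 0.1003284402458208 c [ 0.49491155 -0.19988635]
delta tool [ 1.94714176e-01 -5.10836476e-05  1.86689744e-03]
```

Call:
arm_command:
  plan:
    - [0.06,0.05,0,0.002,0]
    - [0.06,0.05,0,0,0]
    - [0.06,0.05,0,0,0]
    - [0.06,0.025,0,0,0]
    - [0.06,0.019,0,0,0]
    - [0.03,0,0,0,0]
    - [0.03,0,0,0,0]
    - [0.03,0,0,0,0]
    - [0.03,0,0,0,0]
  force: 25

```text
clock: 9.28
tool_pos: [0.4656, -0.2093, 0.0076]
eef_rot: [-0.1, 0.699, 0.1, 0.701]
contact_force: [0.2, -0.7, 4.1]
opening: 0.404
```

```bash
python3 st.py
```

```text
9.28 q [ 0.706  1.025 -0.632  2.028  1.264  0.558  0.984] pos [ 0.4656 -0.2093  0.0076] ytool yaw 1.854 xt [ 0.002 -0.    -1.   ] F [ 0.2 -0.7  4.1] open 35.6
```

Call:
arm_command:
  plan:
    - [0.03,-0.025,0,0,0]
    - [0.03,0,0,0,0.164]
    - [0.03,0,0,0,0.164]
    - [0.03,0,0,0,0.165]
    - [0.03,0,0.045,0.0025,0]
    - [0.03,0,0.045,0.0025,0]
    - [0.03,0,0.042,0,0]
    - [0.03,0,0.035,0,0]
    - [0.03,0,0,0,0]

```text
clock: 10.4
tool_pos: [0.5057, -0.0429, 0.0324]
eef_rot: [0.073, 0.703, -0.071, 0.704]
contact_force: [0.5, -0.0, -0.4]
opening: 0.403
```

Run:
```python
import st
from meas import *
snap('wrist','w4');snap('side','side4')
```

```text
10.4 q [ 0.335  0.957 -0.571  2.039  1.139  0.504  0.263] pos [ 0.5057 -0.0429  0.0324] ytool yaw 1.367 xt [ 0.002  0.003 -1.   ] F [ 0.5 -0.  -0.4] open 35.5
```

View pics/w4.png

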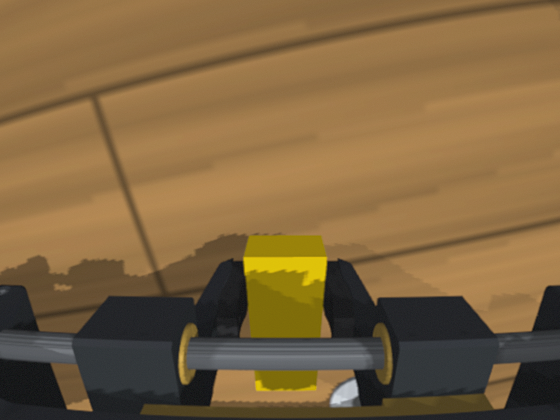

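View pics/side4.png

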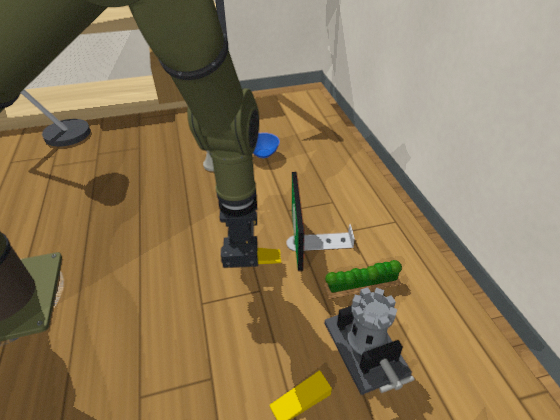

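Call:
arm_command:
  plan:
    - [0.03,0.015,-0.004,0,0]
    - [0.03,0.0095,0,0,0]
    - [0.03,0,0,0,0]
    - [0.03,0,0,0.02,0]
    - [0.03,0,0,0.02,0]
    - [0.03,0,0,0.018,0]
    - [0.03,0,0,0.008,0]
    - [0.03,0,0,0,0]

```text
clock: 11.5
tool_pos: [0.5682, -0.065, 0.007]
eef_rot: [0.074, 0.703, -0.074, 0.703]
contact_force: [-0.4, 0.3, -0.5]
opening: 0.401
```

Run:
```python
import st
from meas import *
snap('side','side5');snap('scene','scene5')
p,d,s=load('side5');cv2.imwrite('pics/side5z.png',cv2.resize(p[160:300,200:400],None,fx=4,fy=4,interpolation=2)[:,:,::-1])
```

```text
11.5 q [ 0.378  1.048 -0.61   1.842  1.04   0.614  0.453] pos [ 0.5682 -0.065   0.007 ] ytool yaw 1.36 xt [-0. -0. -1.] F [-0.4  0.3 -0.5] open 35.3
```

View pics/side5z.png

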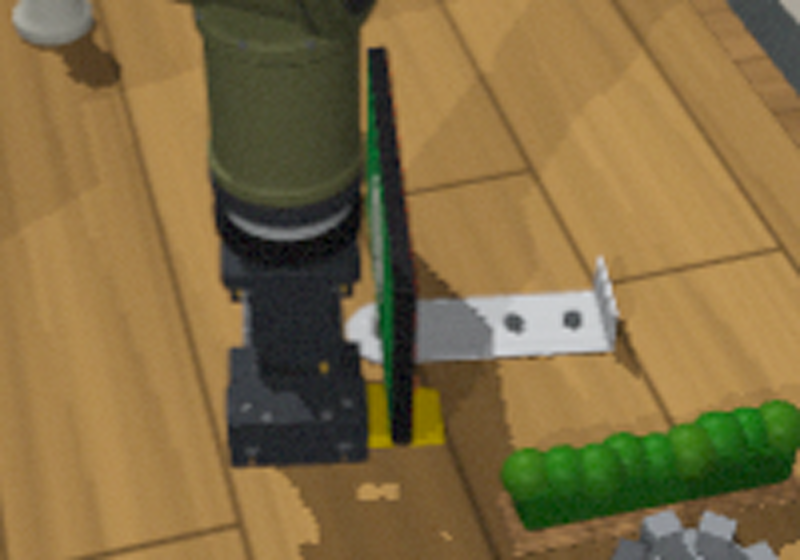

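Call:
arm_command:
  plan:
    - [0.03,0,0.0045,0,0]
    - [0.03,0,0,0,0]
    - [0.06,0,0,0,0]
    - [0.06,0,0,0,0]
    - [0.06,0,0,-0.03,0]
    - [0.06,0,0,-0.04,0]
    - [0.06,-0.04,0,-0.02,0]
    - [0.06,-0.06,0,0,0]
    - [0.06,-0.06,0,0,0]

```text
clock: 12.72
tool_pos: [0.4805, -0.0412, 0.1689]
eef_rot: [0.074, 0.704, -0.074, 0.703]
contact_force: [1.7, -1.1, -0.1]
opening: 0.678
```

Run:
```python
import st
from meas import *
snap('wrist','w6')
```

```text
12.72 q [ 0.461  0.722 -0.775  2.039  0.791  0.708  0.534] pos [ 0.4805 -0.0412  0.1689] ytool yaw 1.362 xt [-0.001  0.    -1.   ] F [ 1.7 -1.1 -0.1] open 59.8
```

View pics/w6.png

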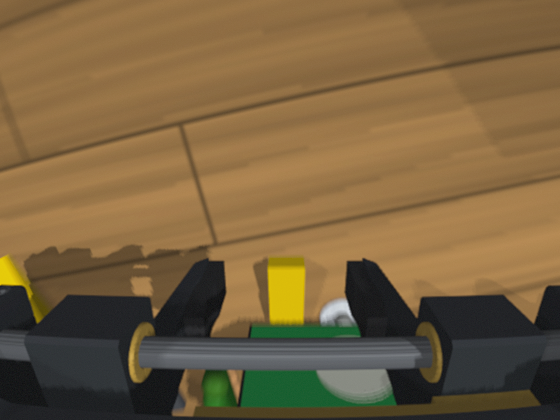

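Call:
arm_command:
  plan:
    - [0.0,-0.06,0,0,0]
    - [0.0,-0.06,0,0.03,0]
    - [0.0,-0.06,0,0.05,0]
    - [0.0,-0.06,0,0.05,0]
    - [0.0,-0.06,0,0.05,0]
    - [0.0,-0.06,0,0.05,0]
    - [0.0,-0.06,0,0.05,0]
    - [0.0,-0.06,0,0.05,0]

```text
clock: 13.78
tool_pos: [0.7084, -0.1017, 0.5151]
eef_rot: [0.1, 0.716, -0.078, 0.687]
contact_force: [1.3, -0.6, -2.3]
opening: 0.008
```

```bash
python3 st.py
```

```text
13.78 q [ 0.224  0.799 -0.582  0.502  0.39   1.935  1.245] pos [ 0.7084 -0.1017  0.5151] ytool yaw 1.318 xt [-0.037  0.035 -0.999] F [ 1.3 -0.6 -2.3] open 0.7
```

Call:
arm_command:
  plan:
    - [0.0,0,0,0.05,0]
    - [0.0,0,0,0.05,0]
    - [0.0,0,0,0.05,0]

```text
clock: 14.15
tool_pos: [0.7619, -0.1333, 0.4754]
eef_rot: [0.109, 0.711, -0.09, 0.689]
contact_force: [0.5, 0.3, -1.1]
opening: 0.004
```

```bash
python3 st.py
```

```text
14.15 q [ 0.183  0.988 -0.848  0.141  0.753  2.087  1.336] pos [ 0.7619 -0.1333  0.4754] ytool yaw 1.288 xt [-0.028  0.032 -0.999] F [ 0.5  0.3 -1.1] open 0.4
```

Call:
arm_command:
  plan:
    - [0.0,-0.06,0,0.06,0]
    - [0.0,-0.06,0,0.06,0]
    - [0.0,-0.06,0,0.06,0]
    - [0.0,-0.06,0,0.06,0]

```text
clock: 14.65
tool_pos: [0.7591, -0.1513, 0.5502]
eef_rot: [0.109, 0.658, -0.089, 0.74]
contact_force: [4.8, 35.1, 1.2]
opening: 0.003
```

```bash
python3 st.py
```

```text
14.65 q [ 0.245  0.915 -1.474  0.136  1.349  2.089  1.354] pos [ 0.7591 -0.1513  0.5502] ytool yaw 1.292 xt [ 0.119  0.011 -0.993] F [ 4.8 35.1  1.2] open 0.3
```

Run:
```python
from meas import *
snap('scene','scene7');snap('side','side7')
import st
print(r.get_state()['joint_torque'].round(1), r.get_state()['moment'].round(2))
```

```text
14.75 q [ 0.246  0.913 -1.472  0.135  1.347  2.089  1.354] pos [ 0.7583 -0.152   0.5521] ytool yaw 1.291 xt [ 0.12   0.011 -0.993] F [-0.7  0.4  0.1] open 0.4
[ -0.  -63.1  -1.9  -3.2   0.5  -0.4   0. ] [ 0.   -0.    0.01]
```

View pics/scene7.png

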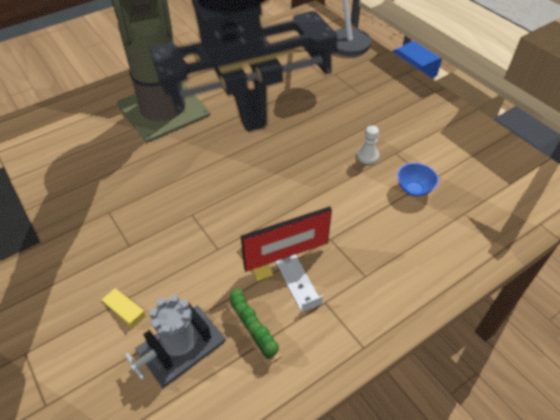

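View pics/side7.png

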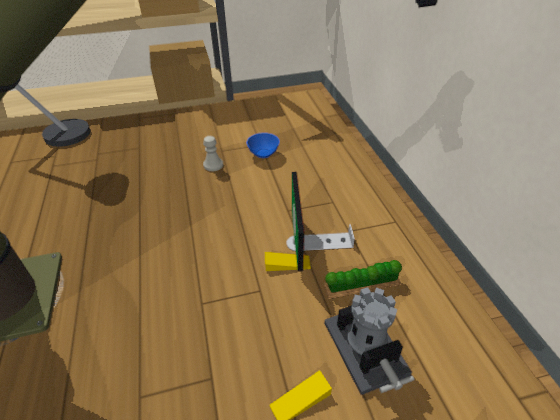

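```bash
cat > dl.py <<'E'
import sys,numpy as np
from h import *
import st
s=r.get_state();M=R.from_quat(s['eef_rot']).as_matrix()
t=np.array([float(a) for a in sys.argv[1:4]]);print('d tool',(M.T@(t-s['tool_pos'])).round(4));print(M.round(3))
E
python3 dl.py .5 -.045 .3
```

```text
14.75 q [ 0.246  0.913 -1.472  0.135  1.347  2.089  1.354] pos [ 0.7583 -0.152   0.5521] ytool yaw 1.291 xt [ 0.12   0.011 -0.993] F [-0.7  0.4  0.1] open 0.4
d tool [ 0.2203  0.0202 -0.3045]
[[ 0.12   0.276  0.954]
 [ 0.011  0.96  -0.28 ]
 [-0.993  0.044  0.113]]
```

Call:
arm_command:
  plan:
    - [0.0,0.0275,0.0025,-0.038,0]
    - [0.0,0.0275,0.0025,-0.038,0]
    - [0.0,0.0275,0.0025,-0.038,0]
    - [0.0,0.0275,0.0025,-0.038,0]
    - [0.0,0.0275,0.0025,-0.038,0]
    - [0.0,0.0275,0.0025,-0.038,0]
    - [0.0,0.0275,0.0025,-0.038,0]
    - [0.0,0.0275,0.0025,-0.038,0]
    - [0.0,0,0,0,0]

```text
clock: 15.88
tool_pos: [0.5379, -0.0617, 0.321]
eef_rot: [0.099, 0.65, -0.087, 0.748]
contact_force: [1.0, 0.2, 0.6]
opening: 0.004
```

```bash
python3 dl.py .505 -.047 .12
```

```text
15.88 q [ 0.796  0.766 -1.43   1.807  0.904  1.214  0.431] pos [ 0.5379 -0.0617  0.321 ] ytool yaw 1.309 xt [ 0.139 -0.002 -0.99 ] F [1.  0.2 0.6] open 0.3
d tool [ 0.1944 -0.0013 -0.0624]
[[ 0.139  0.259  0.956]
 [-0.002  0.965 -0.261]
 [-0.99   0.034  0.135]]
```

Call:
arm_command:
  plan:
    - [0.0,0,0,-0.03,-0.05]
    - [0.0,0.045,0,-0.03,0]
    - [0.0,0.05,0,-0.002,0]
    - [0.0,0.05,0,0,0]
    - [0.0,0.045,0,0,0]
    - [0.0,0,0,0,0]

```text
clock: 16.62
tool_pos: [0.5109, -0.047, 0.1251]
eef_rot: [0.083, 0.651, -0.072, 0.751]
contact_force: [0.6, -1.0, 0.4]
opening: 0.006
```

```bash
python3 dl.py .506 -.0475 .012
python3 - <<'E'
from meas import *
snap('wrist','w8')
E
```

```text
16.62 q [ 0.643  0.966 -1.154  2.112  1.343  0.91   0.039] pos [ 0.5109 -0.047   0.1251] ytool yaw 1.352 xt [ 0.143 -0.    -0.99 ] F [ 0.6 -1.   0.4] open 0.5
d tool [ 0.1112 -0.0051 -0.0204]
[[ 0.143  0.217  0.966]
 [-0.     0.976 -0.219]
 [-0.99   0.031  0.14 ]]
```

View pics/w8.png

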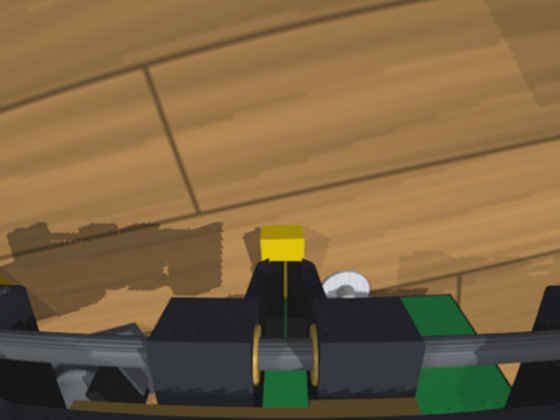

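```bash
python3 - <<'E'
from meas import *
p,d,s=load('w8');c,T=campose('wrist',s)
t=np.r_[plane(c,T,[[262,236],[304,236]],.024),plane(c,T,[[262,226],[302,226]],0)][:,:2];print(t.round(4))
g=np.array([.6183,-.0711]);e=np.array([np.cos(.21),-np.sin(.21)]);n=np.array([-e[1],e[0]])
print(((t-g)@e).round(4),((t-g)@n).round(4))
h=t.mean(0);print((h-g)@e,(h-g)@n,'s of tcp',(s['tool_pos'][:2]-g)@e,(s['tool_pos'][:2]-g)@n)
for sv in(-.105,-.085): print(g+e*sv)
E
python3 dl.py .5156 -.0492 .011
```

```text
[[ 0.5444 -0.0711]
 [ 0.5525 -0.0377]
 [ 0.5483 -0.0728]
 [ 0.5566 -0.0383]]
[-0.0723 -0.0713 -0.0681 -0.0671] [-0.0154  0.0189 -0.0163  0.0192]
-0.06971855929302875 0.0016122989381081726 s of tcp -0.11008861160485342 0.0011698644527625458
[ 0.51560675 -0.04921171]
[ 0.53516737 -0.05338091]
16.68 q [ 0.644  0.963 -1.157  2.111  1.342  0.91   0.04 ] pos [ 0.5117 -0.0464  0.1272] ytool yaw 1.353 xt [ 0.146  0.    -0.989] F [0.3 0.1 0.1] open 0.2
d tool [ 0.1155 -0.0056 -0.0122]
[[ 0.146  0.216  0.965]
 [ 0.     0.976 -0.219]
 [-0.989  0.032  0.143]]
```

Call:
arm_command:
  plan:
    - [0.0,0.04,-0.002,-0.012,0]
    - [0.0,0.045,-0.002,0,0]
    - [0.0,0.03,0,0,0]
    - [0.0,0,0,0,0]

```text
clock: 17.18
tool_pos: [0.5165, -0.0486, 0.0122]
eef_rot: [0.084, 0.649, -0.072, 0.753]
contact_force: [0.3, 0.6, 0.3]
opening: 0.006
```

```bash
python3 dl.py .5742 -.0617 .011
```

```text
17.18 q [ 0.581  1.169 -1.024  2.133  1.663  0.896 -0.173] pos [ 0.5165 -0.0486  0.0122] ytool yaw 1.351 xt [ 0.148 -0.001 -0.989] F [0.3 0.6 0.3] open 0.6
d tool [ 0.0097 -0.0003  0.0584]
[[ 0.148  0.218  0.965]
 [-0.001  0.976 -0.22 ]
 [-0.989  0.032  0.145]]
```

Call:
arm_command:
  plan:
    - [0.0,0.002,0,0.014,0]
    - [0.0,0.002,0,0.014,0]
    - [0.0,0.002,0,0.01,0]
    - [0.0,0.0015,0,0.01,0]
    - [0.0,0.0015,0,0.01,0]

```text
clock: 17.8
tool_pos: [0.5735, -0.0612, 0.0119]
eef_rot: [0.083, 0.649, -0.072, 0.753]
contact_force: [-0.8, 0.3, 0.2]
opening: 0.006
```

```bash
python3 dl.py .5826 -.0635 .011;  python3 - <<'E'
from meas import *
snap('side','side9');p,d,s=load('side9');cv2.imwrite('pics/side9z.png',cv2.resize(p[160:300,200:400],None,fx=4,fy=4,interpolation=2)[:,:,::-1])
E
```

```text
17.8 q [ 0.579  1.177 -1.006  1.963  1.542  0.878  0.041] pos [ 0.5735 -0.0612  0.0119] ytool yaw 1.354 xt [ 0.148 -0.001 -0.989] F [-0.8  0.3  0.2] open 0.6
d tool [ 0.0022 -0.0003  0.0092]
[[ 0.148  0.215  0.965]
 [-0.001  0.976 -0.218]
 [-0.989  0.031  0.145]]
```

View pics/side9z.png

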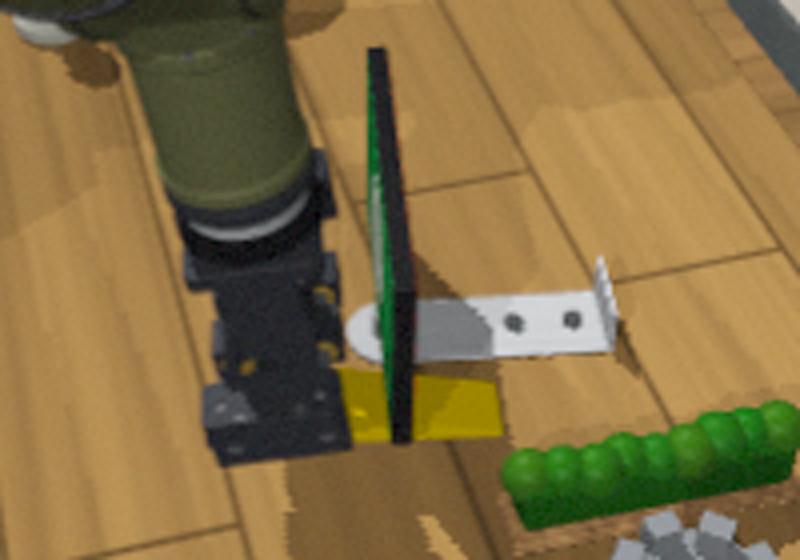

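Call:
arm_command:
  plan:
    - [0.0,0.001,0,0.005,0]
    - [0.0,0.0003,0,0.002,0]
    - [0.0,0.0003,0,0.002,0]

```text
clock: 18.23
tool_pos: [0.5813, -0.0629, 0.0107]
eef_rot: [0.083, 0.649, -0.072, 0.753]
contact_force: [-3.1, 0.9, 1.3]
opening: 0.006
```

```bash
python3 st.py
```

```text
18.23 q [ 0.577  1.181 -1.005  1.938  1.525  0.879  0.07 ] pos [ 0.5813 -0.0629  0.0107] ytool yaw 1.354 xt [ 0.147 -0.001 -0.989] F [-3.1  0.9  1.3] open 0.5
```

Contact is starting to build, so I'll push on in small steps.

Call:
arm_command:
  plan:
    - [0.0,0.0002,0,0.002,0]
    - [0.0,0.0002,0,0.001,0]

```text
clock: 18.48
tool_pos: [0.5827, -0.0633, 0.0106]
eef_rot: [0.082, 0.65, -0.071, 0.752]
contact_force: [-8.0, 1.3, 5.7]
opening: 0.007
```

Call:
arm_command:
  plan:
    - [0.0,0.0002,0,0.001,0]
    - [0.0,0.0002,0,0.001,0]

```text
clock: 18.73
tool_pos: [0.583, -0.0633, 0.0105]
eef_rot: [0.082, 0.651, -0.071, 0.751]
contact_force: [-12.0, 0.8, 9.3]
opening: 0.001
```

```bash
python3 st.py
```

```text
18.73 q [ 0.577  1.183 -1.005  1.928  1.512  0.881  0.088] pos [ 0.583  -0.0633  0.0105] ytool yaw 1.355 xt [ 0.142  0.    -0.99 ] F [-12.    0.8   9.3] open 0.1
```

Call:
arm_command:
  plan:
    - [0.0,-0.0002,0,0.0015,0]
    - [0.0,-0.0002,0,0.0015,0]
    - [0.0,-0.0002,0,0.001,0]
    - [0.0,0,0,0,0]

```text
clock: 19.23
tool_pos: [0.5836, -0.0634, 0.0107]
eef_rot: [0.082, 0.653, -0.07, 0.749]
contact_force: [-15.3, 2.7, 8.1]
opening: 0.009
```

Run:
```python
import st
from meas import *
snap('side','side10');p,d,s=load('side10');cv2.imwrite('pics/side10z.png',cv2.resize(p[160:300,200:400],None,fx=4,fy=4,interpolation=2)[:,:,::-1])
```

```text
19.23 q [ 0.577  1.183 -1.006  1.92   1.499  0.883  0.103] pos [ 0.5836 -0.0634  0.0107] ytool yaw 1.357 xt [ 0.136  0.001 -0.991] F [-15.3   2.7   8.1] open 0.8
```

View pics/side10z.png

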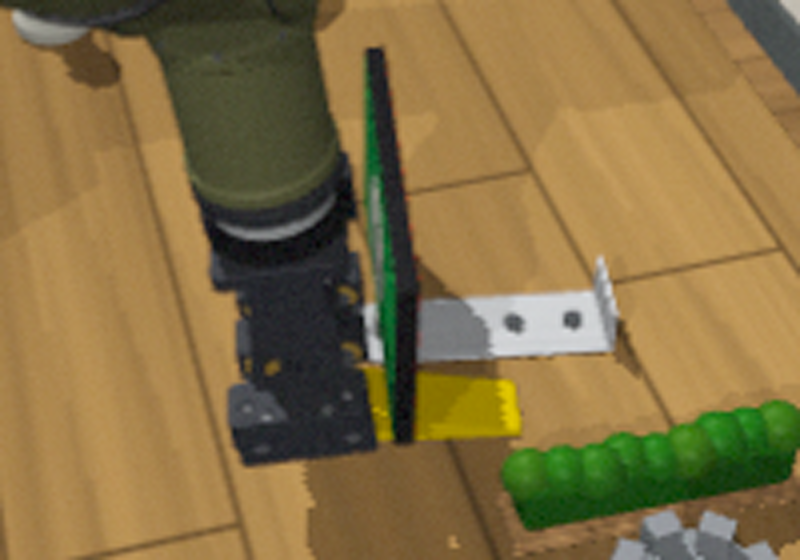

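Call:
arm_command:
  plan:
    - [0.0,0,0,0.002,0]
    - [0.0,0,0,0.002,0]
    - [0.0,0,0,0.0015,0]
    - [0.0,0,0,0,0]

```text
clock: 19.77
tool_pos: [0.5842, -0.0635, 0.0107]
eef_rot: [0.081, 0.657, -0.07, 0.747]
contact_force: [-26.4, 3.5, 12.6]
opening: 0.001
```

```bash
python3 st.py
```

```text
19.77 q [ 0.576  1.184 -1.007  1.91   1.482  0.887  0.123] pos [ 0.5842 -0.0635  0.0107] ytool yaw 1.359 xt [ 0.128  0.002 -0.992] F [-26.4   3.5  12.6] open 0.0
```

26 N of push with only 0.6 mm of movement, so it is jammed. Backing off along the push axis and then up.

Call:
arm_command:
  plan:
    - [0.0,-0.001,0,-0.007,0]
    - [0.0,-0.002,0,-0.015,0]
    - [0.0,-0.004,0,-0.03,0]
    - [0.0,-0.03,0,-0.04,0]
    - [0.0,-0.06,0,-0.03,0]
    - [0.0,-0.06,0,0,0]
    - [0.0,-0.06,0,-0.05,0]
    - [0.0,-0.06,0,-0.05,0]
    - [0.0,0,0,0,0]

```text
clock: 20.9
tool_pos: [0.3652, -0.0225, 0.2324]
eef_rot: [0.08, 0.647, -0.072, 0.755]
contact_force: [0.8, -0.5, -0.0]
opening: 0.007
```

Run:
```python
import st
from meas import *
for n in ['side','scene','wrist']: snap(n,n+'11')
p,d,s=load('side11');cv2.imwrite('pics/side11z.png',cv2.resize(p[120:300,190:410],None,fx=3.5,fy=3.3,interpolation=2)[:,:,::-1])
```

```text
20.9 q [ 0.766  0.619 -1.355  2.399  1.098  0.783 -0.034] pos [ 0.3652 -0.0225  0.2324] ytool yaw 1.357 xt [ 0.153 -0.004 -0.988] F [ 0.8 -0.5 -0. ] open 0.6
```

View pics/side11z.png

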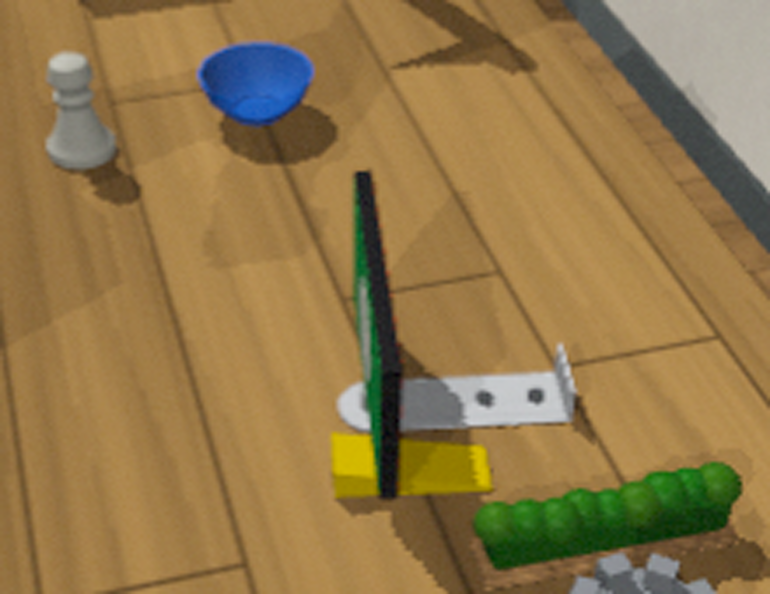

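View pics/wrist11.png

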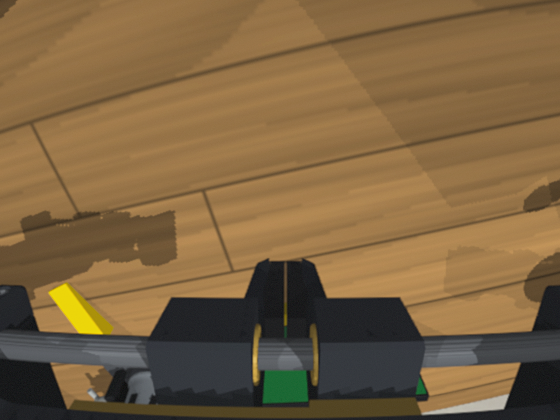

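View pics/scene11.png

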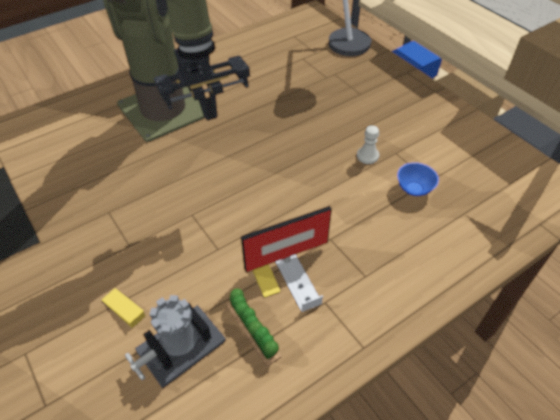

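Run:
```python
from meas import *
g=np.array([.6183,-.0711]);e=np.array([np.cos(.21),-np.sin(.21)]);n=np.array([-e[1],e[0]])
p,d,s=load('side11');m=masks(p)
Q=np.vstack([pc('side','side11',q) for q in comps(m['yellow'],20) if np.nonzero(q)[0].mean()<300])
a=(Q[:,:2]-g)@e;b=(Q[:,:2]-g)@n
print('s',a.min(),a.max(),'lat',np.percentile(b,[1,99]),'z max',Q[:,2].max())
T=Q[(a<-.005)&(Q[:,2]>.015)]; 
k=(Q[:,2]>0.004)&((a<-.008)|(a>.02)); A=np.c_[a,b,np.ones(len(a))][k];print('top plane',np.linalg.lstsq(A,Q[k,2],rcond=None)[0],k.sum())
q=max(comps(m['green'][:,:320],30),key=lambda q:q.sum()); f=np.zeros_like(m['green']);f[:,:320]=q
P=pc('side','side11',f);A=np.c_[P[:,1],np.ones(len(P))];k=np.ones(len(P),bool)
for _ in range(5):
  co=np.linalg.lstsq(A[k],P[k,0],rcond=None)[0];k=abs(P[:,0]-A@co)<.004
print('sign normal yaw',np.arctan(-co[0]),k.sum())
c,T=campose('scene'); p=load('scene11')[0]; cv2.imwrite('pics/sc11z.png',cv2.resize(p[200:320,220:340],None,fx=5,fy=5,interpolation=2)[:,:,::-1])
for nme,i in(('side','0'),('side','11')):
  p,d,s=load(nme+i)
  for kk in('green','blue'):
    for q in comps(masks(p)[kk],400):
      print(i,kk,np.median(pc(nme,nme+i,q),axis=0).round(4))
  df=cv2.absdiff(load('side0')[0],load('side11')[0]).max(2)
v,u=np.nonzero(df[125:180,195:285]>40);print('pawn/bowl diff px',len(u)); print('hedge diff',(df[262:292,326:402]>40).sum())
```

```text
s -0.02506357934272499 0.07435913078111166 lat [-0.03305362  0.01842719] z max 0.0725703246819559
top plane [-0.16528748  0.0904397   0.01597754] 410
sign normal yaw -0.19733642706117374 124
0 green [ 0.7329 -0.1744  0.0434]
0 blue [0.6464 0.3964 0.0282]
11 green [ 0.733  -0.1744  0.0433]
11 blue [0.6465 0.3967 0.0283]
pawn/bowl diff px 41
hedge diff 82
```

View pics/sc11z.png

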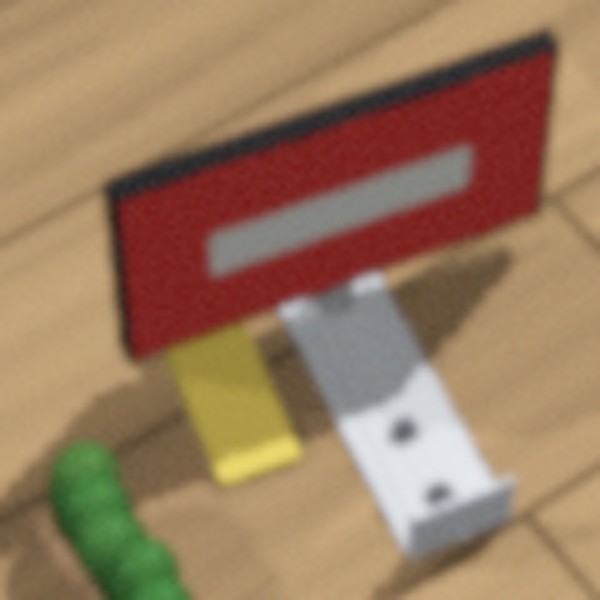

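Run:
```python
from h import *
print(r.finish_job())
```

```text
the job is handed in; nothing more can be done
None
```

The sign now shows its green face to the robot, and the yellow wedge is jammed thin end first under the right-hand half of its lower edge. I handed the job in at about 21 s of the 72 s allowed, with the gripper clear of everything.

- **Sign:** I pinched the top edge at the pivot and turned it counter-clockwise until it met the stop. Two image fits put it within about 0.02 rad of square to the stand.
- **Wedge:** I used the one nearest the base, placed its nose under the edge, then pushed the tail to about 26 N. At that force it hardly moved any more. The last picture shows the nose about 74 mm past the front face and about 25 mm of tail standing out, with the wedge centred within a couple of millimetres.
- **Bystanders:** the bowl and hedge measure the same as at the start, and the pawn shows no visible change.

Three things did not go cleanly:
- **Tilt:** rows cannot tilt the tool, so I got about 8 degrees of lean, instead of the suggested 40, by driving the arm to the edge of its reach. The gripper body still cleared the panel.
- **Joint limit:** during that move joint 3 read -1.474 against its listed limit of -1.47. A brief 35 N reading appeared at the same time, in free air, and was gone at the next reading. I can't tell whether that counts as passing the range.
- **Noisy fit:** a plane fit to the wedge's sloping top was spoiled by stray pixels (panel points in the mask), so I relied on the wedge's end positions instead.

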